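# Load the jar carrier in drop order for the van's round

## Robot

A 6-joint arm with a two-finger parallel gripper is mounted at the origin on the work surface. World frame = base frame: x ahead of the robot, y to its left, z up, the work surface at z = 0. Lengths are in mm, angles in degrees, forces in N, time in s.
With the tool pointing down it reaches from about 350 to 850 mm from the base axis. Payload 8.1 kg.
Tool frame: the origin (TCP) lies on the centre line of the jaws, within the pads' length; the fingertips stand 19 mm ahead of it and the grasp point (between the pads) is the TCP; z points along the fingers, y is the line along which they close (so a half turn about z gives the same grasp; the last joint's range is limited). The gripper opens to 85 mm and grips with 20 to 120 N. Pads are 22 mm wide; open, the fingers measure 114 mm over their backs; the gripper's body (76 mm by 85 mm) begins 54 mm behind the grasp point. The pads swing forward as they close: fully open they stand 13 mm farther back than shut.
Start: joints at [-81.211, 7.471, 85.268, -0, 87.261, -4.893], TCP at [141.942, -582.973, 250.292] pointing down, gripper open.
Joint ranges: [-169.43, 169.43], [-51.17, 129.36], [1.28, 143.12], [-76.62, 256.62], [0, 156.53], [-152.29, 152.29]. Speed limits (degrees/s): [136.94, 136.94, 159.86, 180, 180, 180].

## Interface

Orientations are given as [roll, pitch, yaw] about the fixed x, y, z axes, in that order (R = Rz(yaw) Ry(pitch) Rx(roll)).
In Python, from bench import r gives the robot as it stands. The module is installed in compiled form; this text tells all that it offers.
- The arm moves only by the tool servo_tool, never from a script. Its arguments are lists of equal length, an entry for each row: "fingers": the finger opening in m, from 0 to 0.0854; "linear": the shift along the tool's x, y, z in m, a list of three; "rotation": the turn, a rotation vector about the tool's x, y, z in degrees, a list of three. A call has 1 to 10 rows; each row is the pose to reach, as a shift and turn from the pose commanded when the call began, along the tool's axes at that moment; what a row does not reach only later rows make up. A row lasts 1/10 s, in which the tool goes at most 50 mm and 8.59 degrees, less where a joint would pass 70% of its speed; a pose out of reach is approached as far as the arm can. A call with a gripper value outside its range is refused whole. The fingers move at their own pace and stop on an object; "force" is the grip in N (left out, the last holds). Time passes only in rows, so rows that repeat a pose let the fingers close. It gives the time, the measured TCP pose, the force, the opening and the grip force at its end, in the units of the state.
- r.sense(): the state, without advancing time (a new reading comes with each control period).
- r.snapshot(name): name is "scene" or "top"; returns a dict with "frame" (420x560x3 uint8, red, green, blue), "fx", "fy", "cx", "cy" (pixels), "camera_from_world" (4x4, takes a point from world to camera coordinates). Camera axes: x right, y up, looking along -z (the intrinsics and any distortion apply to the point x, -y, -z); pixel columns grow to the right and rows downward; lengths in mm; the calibration is good to about 2 mm. A picture is of the moment at which its call begins. There is no depth.
- r.hand_in(): hands the job in; it is judged then, once.
The state is a dict: "time": time; "joint_pos": joint angles; "qd": joint speeds; "joint_efforts": joint torques, N m; "tool_pos": TCP position; "tcp_rot": TCP orientation; "ft_force": force on the tool from outside, world axes, zero at the start; "wrist_torque": the same for the moment, N m; "finger_gap": finger opening in mm; "grip_force": force on a finger pad.
Only numpy, scipy, OpenCV 4.12 (cv2) and the standard library are available. Lean on these libraries where they do the work, as an engineer would, in place of code of your own. Each camera call takes 0.05 s, during which the arm holds its last target. There are 200 camera calls.

## Task

Load the carrier for today's round: lift the four glass jars with coloured lids out of the black tray and stand one in each pocket of the white carrier, so that the first drop's jar is next to the carrier's black pull handle and the others follow in drop order, the last drop's at the opposite end. The route panel shows the drop order: its coloured cards match the lids, and its white arrow points from the first drop to the last. Keep the jars upright and set each down gently, none dropped.

Things in the scene. Friction and masses are not known exactly. Their poses are not given: they have to be found in the camera images.
- jar_red_centre (a point): Glass jar with a red lid and white paper band, 58 mm across (lid 50, above 64 mm), 90 mm tall, 0.2 to 0.35 kg. This point is its centre, 45 mm above its underside; z up. Starts in the black tray: four pockets in a row 78 mm apart, 4 mm floor, 22 mm lip, like the carrier. The jar's own y at the start lies along that row: grip along its x, clear of its neighbours. The white-lidded jar is not used.
- jar_yellow_centre (a point): Glass jar with a yellow lid and white paper band, 58 mm across (lid 50, above 64 mm), 90 mm tall, 0.2 to 0.35 kg. This point is its centre, 45 mm above its underside; z up. Starts in the black tray: four pockets in a row 78 mm apart, 4 mm floor, 22 mm lip, like the carrier. The jar's own y at the start lies along that row: grip along its x, clear of its neighbours. The white-lidded jar is not used.
- jar_green_centre (a point): Glass jar with a green lid and white paper band, 58 mm across (lid 50, above 64 mm), 90 mm tall, 0.2 to 0.35 kg. This point is its centre, 45 mm above its underside; z up. Starts in the black tray: four pockets in a row 78 mm apart, 4 mm floor, 22 mm lip, like the carrier. The jar's own y at the start lies along that row: grip along its x, clear of its neighbours. The white-lidded jar is not used.
- jar_blue_centre (a point): Glass jar with a blue lid and white paper band, 58 mm across (lid 50, above 64 mm), 90 mm tall, 0.2 to 0.35 kg. This point is its centre, 45 mm above its underside; z up. Starts in the black tray: four pockets in a row 78 mm apart, 4 mm floor, 22 mm lip, like the carrier. The jar's own y at the start lies along that row: grip along its x, clear of its neighbours. The white-lidded jar is not used.
- card_red: The red T-card, lying flat in a slot of the route panel (fixed, not handled), 62 x 58 mm, 3 mm thick, with a white field. It stands for the customer whose jar has the red lid. Origin near its middle, on its underside. Cards lie 64 mm apart in a row along the panel's y.
- card_yellow: The yellow T-card, lying flat in a slot of the route panel (fixed, not handled), 62 x 58 mm, 3 mm thick, with a white field. It stands for the customer whose jar has the yellow lid. Origin near its middle, on its underside. Cards lie 64 mm apart in a row along the panel's y.
- card_green: The green T-card, lying flat in a slot of the route panel (fixed, not handled), 62 x 58 mm, 3 mm thick, with a white field. It stands for the customer whose jar has the green lid. Origin near its middle, on its underside. Cards lie 64 mm apart in a row along the panel's y.
- card_blue: The blue T-card, lying flat in a slot of the route panel (fixed, not handled), 62 x 58 mm, 3 mm thick, with a white field. It stands for the customer whose jar has the blue lid. Origin near its middle, on its underside. Cards lie 64 mm apart in a row along the panel's y.
- carrier: White plastic carrier (fixed), 82 x 316 mm: four pockets in a row along its y, each 74 x 74 mm inside, floor 4 mm thick, walls and dividers 4 mm thick, 22 mm high. Origin under its middle, z up; pocket centres at x = 0, y = -117, -39, +39, +117 mm. A black loop handle stands out 27 mm from its -y end. A jar standing in a pocket has its centre 49 mm above the origin.
- panel: Route panel (fixed, lying flat, not handled): dark steel plate 112 x 290 x 8 mm with four T-cards in a row along its y at y = +96, +32, -32, -96 mm. Origin under its middle, z up. The white arrow along its near edge points to the panel's -y: the card at y = +96 mm is the first drop, the one at y = -96 mm the last.
Not all that is in view belongs to the job. What is shaped like the part that bears jar_green_centre but purple or turquoise is not meant.

How it is judged (in metres and radians):
At the end, for the whole second after the job is handed in: Each coloured-lid jar stands in its own carrier pocket, counted from the handle end in the order of the cards counted from the arrow's tail: within 12 mm of the pocket's centre each way, standing on the pocket's floor (height within 6 mm), upright within 0.1 rad, released and at rest (((y of card_red in the frame of panel between 0.076 and 0.116 m and y of jar_red_centre in the frame of carrier between -0.129 and -0.105 m) or (y of card_red in the frame of panel between 0.012 and 0.052 m and y of jar_red_centre in the frame of carrier between -0.051 and -0.027 m) or (y of card_red in the frame of panel between -0.052 and -0.012 m and y of jar_red_centre in the frame of carrier between 0.027 and 0.051 m) or (y of card_red in the frame of panel between -0.116 and -0.076 m and y of jar_red_centre in the frame of carrier between 0.105 and 0.129 m)) and x of jar_red_centre in the frame of carrier between -0.012 and 0.012 m and z of jar_red_centre in the frame of carrier between 0.043 and 0.055 m and angle between each of jar_red_centre, jar_yellow_centre, jar_green_centre, jar_blue_centre's own z axis and vertical below 0.1 rad and linear speed of each of jar_red, jar_yellow, jar_green, jar_blue below 0.02 m/s and contact force between the fingers and jar_red below 0.1 N and ((y of card_yellow in the frame of panel between 0.076 and 0.116 m and y of jar_yellow_centre in the frame of carrier between -0.129 and -0.105 m) or (y of card_yellow in the frame of panel between 0.012 and 0.052 m and y of jar_yellow_centre in the frame of carrier between -0.051 and -0.027 m) or (y of card_yellow in the frame of panel between -0.052 and -0.012 m and y of jar_yellow_centre in the frame of carrier between 0.027 and 0.051 m) or (y of card_yellow in the frame of panel between -0.116 and -0.076 m and y of jar_yellow_centre in the frame of carrier between 0.105 and 0.129 m)) and x of jar_yellow_centre in the frame of carrier between -0.012 and 0.012 m and z of jar_yellow_centre in the frame of carrier between 0.043 and 0.055 m and contact force between the fingers and jar_yellow below 0.1 N and ((y of card_green in the frame of panel between 0.076 and 0.116 m and y of jar_green_centre in the frame of carrier between -0.129 and -0.105 m) or (y of card_green in the frame of panel between 0.012 and 0.052 m and y of jar_green_centre in the frame of carrier between -0.051 and -0.027 m) or (y of card_green in the frame of panel between -0.052 and -0.012 m and y of jar_green_centre in the frame of carrier between 0.027 and 0.051 m) or (y of card_green in the frame of panel between -0.116 and -0.076 m and y of jar_green_centre in the frame of carrier between 0.105 and 0.129 m)) and x of jar_green_centre in the frame of carrier between -0.012 and 0.012 m and z of jar_green_centre in the frame of carrier between 0.043 and 0.055 m and contact force between the fingers and jar_green below 0.1 N and ((y of card_blue in the frame of panel between 0.076 and 0.116 m and y of jar_blue_centre in the frame of carrier between -0.129 and -0.105 m) or (y of card_blue in the frame of panel between 0.012 and 0.052 m and y of jar_blue_centre in the frame of carrier between -0.051 and -0.027 m) or (y of card_blue in the frame of panel between -0.052 and -0.012 m and y of jar_blue_centre in the frame of carrier between 0.027 and 0.051 m) or (y of card_blue in the frame of panel between -0.116 and -0.076 m and y of jar_blue_centre in the frame of carrier between 0.105 and 0.129 m)) and x of jar_blue_centre in the frame of carrier between -0.012 and 0.012 m and z of jar_blue_centre in the frame of carrier between 0.043 and 0.055 m and contact force between the fingers and jar_blue below 0.1 N); the robot touches nothing.
It fails at once if a coloured-lid jar is tipped over (more than about 35 degrees) (angle between any of jar_red_centre, jar_yellow_centre, jar_green_centre, jar_blue_centre's own z axis and vertical above 0.6 rad).
It fails at once if a coloured-lid jar is dropped (falls free, faster than 0.7 m/s: a fall of some 25 mm) ((linear speed of jar_red above 0.7 m/s and contact force between the fingers and jar_red below 0.1 N) or (linear speed of jar_yellow above 0.7 m/s and contact force between the fingers and jar_yellow below 0.1 N) or (linear speed of jar_green above 0.7 m/s and contact force between the fingers and jar_green below 0.1 N) or (linear speed of jar_blue above 0.7 m/s and contact force between the fingers and jar_blue below 0.1 N)).
It also fails if it takes over 120 s, if anything falls off the work surface, if the arm or the gripper's body presses on something with over 40 N, if the wrist force passes 120 N, or if a joint passes its speed limit or range.

## Working session

There is one attempt and no reset: what is moved stays moved. The work goes in short steps, Python scripts to look and compute and a tool call to move; the robot and the scene stay as the last step left them, time stands still between calls to the robot, and variables do not carry over. Pictures are saved under pics/ and viewed, at most 14 in all, crops included, and the job is handed in when it is done.

Besides the shell and the picture viewer there is one more tool, called after "Call:" as a command line: name --argument value ..., lists and objects as JSON in quotes. servo_tool: Moves the arm, as the interface text tells. Its arguments: {"type":"object","properties":{"fingers":{"type":"array","items":{"type":"number"}},"linear":{"type":"array","items":{"type":"array","items":{"type":"number"}}},"rotation":{"type":"array","items":{"type":"array","items":{"type":"number"}}},"force":{"type":"number"}},"required":["fingers","linear","rotation"]}

```bash
mkdir -p pics; python3 - <<'E'
from bench import r
import cv2,numpy as np
for n in ("top","scene"):
    s=r.snapshot(n); cv2.imwrite(f"pics/{n}0.png",cv2.resize(s["frame"][:,:,::-1],(800,600),interpolation=cv2.INTER_CUBIC))
    print(n,s["fx"],s["fy"],s["cx"],s["cy"],[k for k in s]); print(np.round(s["camera_from_world"],3))
print(r.sense())
E
```

```text
top 385.78156508866823 385.78156508866823 281.4047907541376 210.7143740773201 ['frame', 'fx', 'fy', 'cx', 'cy', 'camera_from_world']
[[-8.10000e-02 -9.97000e-01 -2.00000e-03  4.81000e+01]
 [ 9.73000e-01 -7.90000e-02  2.17000e-01 -5.67951e+02]
 [-2.16000e-01  1.50000e-02  9.76000e-01 -8.69625e+02]
 [ 0.00000e+00  0.00000e+00  0.00000e+00  1.00000e+00]]
scene 503.18719869961274 503.18719869961274 281.6025522526766 214.12130200286472 ['frame', 'fx', 'fy', 'cx', 'cy', 'camera_from_world']
[[ 5.540000e-01  8.330000e-01  9.000000e-03 -2.986850e+02]
 [-7.250000e-01  4.770000e-01  4.980000e-01  3.637020e+02]
 [ 4.100000e-01 -2.820000e-01  8.670000e-01 -1.499735e+03]
 [ 0.000000e+00  0.000000e+00  0.000000e+00  1.000000e+00]]
{'time': 0.1, 'joint_pos': array([-8.12116510e+01,  7.51326060e+00,  8.53225119e+01, -1.28432682e-03,
        8.72616357e+01, -4.89410359e+00]), 'qd': array([-0.00901048, -0.10198029, -0.12800339,  0.05988688,  0.01613365,
       -0.03866831]), 'joint_efforts': array([ 1.62668763e-03, -5.70949316e+01, -5.01943338e+01, -2.82167057e-04,
        8.16935470e-03, -1.13870325e-05]), 'tool_pos': array([ 141.85709528, -582.51419564,  249.32851213]), 'tcp_rot': array([-1.79902838e+02, -7.03223909e-03,  1.36825090e+01]), 'ft_force': array([0.58649537, 0.45378066, 0.14089548]), 'wrist_torque': array([-0.01810921,  0.01770852, -0.0082885 ]), 'grip_force': 0.0, 'finger_gap': 85.71876988179504}
```

View pics/top0.png

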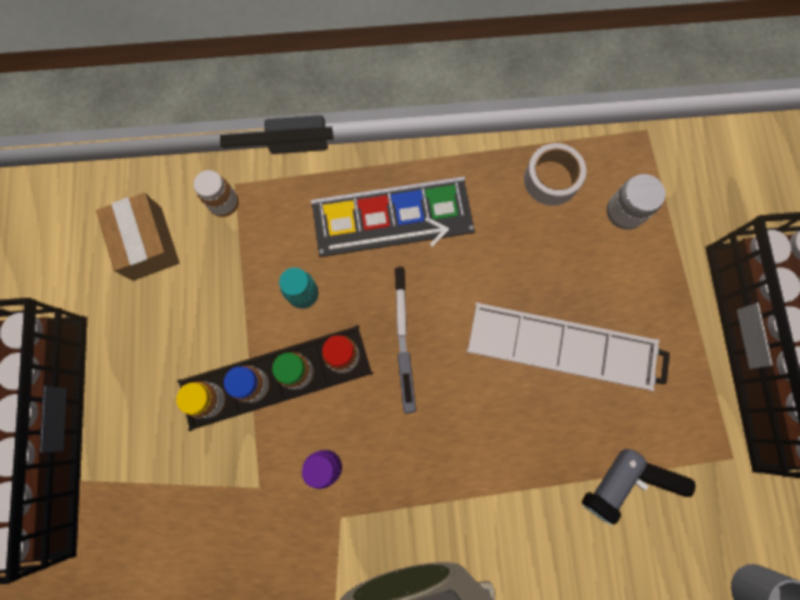

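View pics/scene0.png

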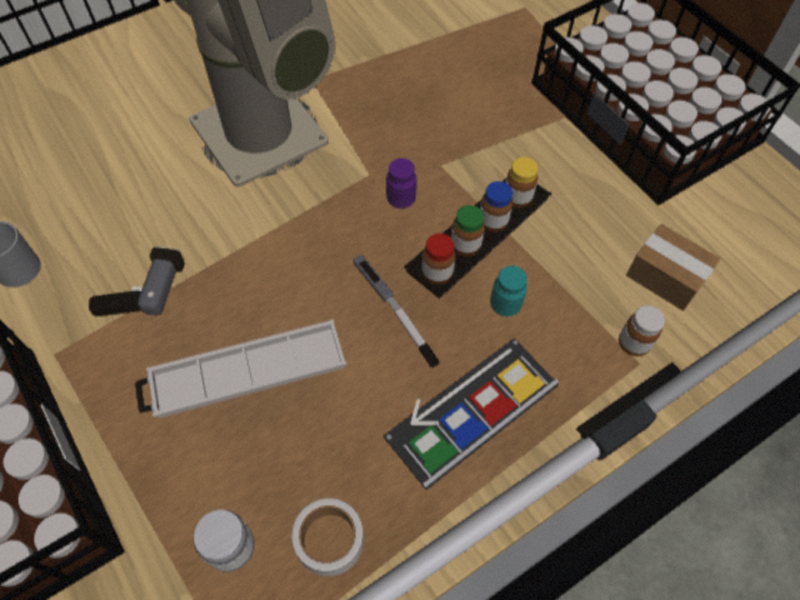

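The route panel's arrow tail is at the yellow card (top view, 340,218). The order is then red (374,213), blue (408,207) and green (443,201). The carrier's handle is at (663,366), so yellow goes in the pocket at the handle end.

Jar candidates in the top view:
- Tray lids: yellow (194,398), blue (240,382), green (289,367), red (339,351). These are the ones to move.
- Not meant: turquoise (297,285), purple (322,469), the white-lidded jar (210,185), the crate jars, and the grey can (640,195).

```bash
cat > h.py <<'E'
from bench import r
import cv2,numpy as np
def cam(n):
    s=r.snapshot(n); s["T"]=np.array(s["camera_from_world"]); return s
def ray(s,p,z):
    u,v=p; d=np.array([(u-s["cx"])/s["fx"],-(v-s["cy"])/s["fy"],-1.])
    R=s["T"][:3,:3]; o=-R.T@s["T"][:3,3]; d=R.T@d
    return o+d*(z-o[2])/d[2]
H=dict(yellow=(20,32),blue=(105,125),green=(50,75),red=(-8,8))
def lid(s,c,z=94,zmin=None):
    hsv=cv2.cvtColor(s["frame"],cv2.COLOR_RGB2HSV).astype(int); lo,hi=H[c]
    h=hsv[...,0]; h=np.where(h>172,h-180,h) if lo<0 else h
    m=((h>=lo)&(h<=hi)&(hsv[...,1]>185)&(hsv[...,2]>60)).astype(np.uint8)
    n,l,st,ce=cv2.connectedComponentsWithStats(m)
    return [(st[i,4],np.round(ce[i],1),np.round(ray(s,ce[i],z)[:2],1)) for i in np.argsort(-st[:,4]) if i and st[i,4]>40][:3], m
E
python3 - <<'E'
from h import *
for n in ("top","scene"):
    s=cam(n)
    for c in H:
        print(n,c,lid(s,c)[0])
    hsv=cv2.cvtColor(s["frame"],cv2.COLOR_RGB2HSV)
    m=((hsv[...,1]<45)&(hsv[...,2]>110)).astype(np.uint8)
    m=cv2.morphologyEx(m,cv2.MORPH_CLOSE,np.ones((5,5)))
    k,l,st,ce=cv2.connectedComponentsWithStats(m)
    t=(395,243) if n=="top" else (175,258)
    i=min(range(1,k),key=lambda i:np.hypot(*(ce[i]-t)) if st[i,4]>1000 else 1e9)
    cs,_=cv2.findContours((l==i).astype(np.uint8),cv2.RETR_EXTERNAL,cv2.CHAIN_APPROX_NONE)
    P=np.array([ray(s,p,22)[:2] for p in max(cs,key=len)[:,0]],np.float32)
    print(n,"carrier",st[i],cv2.minAreaRect(P), cv2.boxPoints(cv2.minAreaRect(P)))
    x,y,w,h=(115,215,365,100) if n=="top" else (90,80,310,220)
    cv2.imwrite(f"pics/crop_{n}.png",cv2.resize(s["frame"][y:y+h,x:x+w,::-1],None,fx=2.1,fy=2.1,interpolation=cv2.INTER_CUBIC))
E
```

```text
top yellow [(np.int32(453), array([134.9, 278.6]), array([434. , 343.1])), (np.int32(274), array([237.3, 149.7]), array([722.2,  96.6]))]
top blue [(np.int32(329), array([167.2, 267.1]), array([453.7, 270.5]))]
top green []
top red [(np.int32(408), array([236.3, 245.4]), array([490.4, 112. ])), (np.int32(188), array([260.8, 142.9]), array([735. ,  38.8]))]
top carrier [ 327  213  134   60 4515] ((477.9190979003906, -270.67352294921875), (322.6524353027344, 87.40254211425781), 73.50149536132812) [[ 390.20203 -412.94675]
 [ 474.00595 -437.76822]
 [ 565.63617 -128.4003 ]
 [ 481.83224 -103.57883]]
scene yellow []
scene blue [(np.int32(166), array([327.1, 302.3]), array([792.8, -52.3])), (np.int32(77), array([349.8, 134.3]), array([456.2, 267.1]))]
scene green []
scene red [(np.int32(287), array([307.7, 172.7]), array([495. , 106.2])), (np.int32(276), array([346.7, 284.8]), array([784.1,   7.1]))]
scene carrier [ 103  224  139   68 4763] ((477.94940185546875, -274.268798828125), (322.7716979980469, 94.13025665283203), 73.32354736328125) [[ 386.55142 -415.36072]
 [ 476.7226  -442.373  ]
 [ 569.3474  -133.17688]
 [ 479.1762  -106.16461]]
```

View pics/crop_top.png

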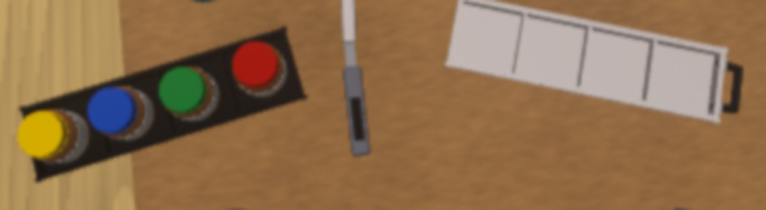

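The crop confirms the four tray jars and the handle at the carrier's right end. Next I refine the centres by using the far edges and the known sizes.

```bash
cat >> h.py <<'E'
H=dict(yellow=(17,34),blue=(100,130),green=(42,80),red=(-9,9))
def lidmask(s,c):
    hsv=cv2.cvtColor(s["frame"],cv2.COLOR_RGB2HSV).astype(int); lo,hi=H[c]
    h=hsv[...,0]; h=np.where(h>170,h-180,h) if lo<0 else h
    return ((h>=lo)&(h<=hi)&(hsv[...,1]>(205 if c=="yellow" else 150))&(hsv[...,2]>50)).astype(np.uint8)
def origin(s): return -s["T"][:3,:3].T@s["T"][:3,3]
def lids(s,c,z=94):
    n,l,st,ce=cv2.connectedComponentsWithStats(lidmask(s,c)); o=origin(s)[:2]; out=[]
    for i in range(1,n):
        if st[i,4]<60: continue
        q=ray(s,ce[i],z)[:2]; d=(q-o)/np.hypot(*(q-o)); t=np.array([-d[1],d[0]])
        cs=max(cv2.findContours((l==i).astype(np.uint8),0,1)[0],key=len)[:,0]
        P=np.array([ray(s,p,z)[:2] for p in cs]); e=np.hypot(*(ray(s,ce[i],z)-ray(s,ce[i]+[.5,0],z))[:2])
        a=(P@d).max()+e-25; b=((P@t).max()+(P@t).min())/2; w=np.ptp(P@t)+2*e
        out.append((st[i,4],np.round(a*d+b*t,1),round(w,1)))
    return out
E
python3 - <<'E'
from h import *
for n in ("top","scene"):
    s=cam(n); print(n,origin(s).round())
    for c in H: print(c,lids(s,c))
E
```

```text
top [368.  16. 972.]
yellow [(np.int32(200), array([722.2,  95.1]), np.float64(52.0)), (np.int32(439), array([434.5, 344.7]), np.float64(53.7))]
blue [(np.int32(206), array([732.8, -17.4]), np.float64(51.3)), (np.int32(378), array([454.2, 270.9]), np.float64(48.4))]
green [(np.int32(145), array([736.4, -74.2]), np.float64(46.2)), (np.int32(338), array([469.2, 192.9]), np.float64(46.2))]
red [(np.int32(286), array([725.1,  38.5]), np.float64(53.3)), (np.int32(442), array([493. , 114.7]), np.float64(55.3)), (np.int32(74), array([473.9, 572.8]), np.float64(40.8)), (np.int32(95), array([327.6, 572.9]), np.float64(42.4)), (np.int32(94), array([276.7, 574.8]), np.float64(40.3))]
scene [1044. -347. 1122.]
yellow []
blue [(np.int32(229), array([455.6, 265. ]), np.float64(46.1)), (np.int32(359), array([773.4, -44.6]), np.float64(72.2))]
green []
red [(np.int32(349), array([489.8, 110.2]), np.float64(54.3)), (np.int32(355), array([769.7,  13.8]), np.float64(70.8))]
```

```bash
python3 - <<'E'
from h import *
out=[]
for n in ("top","scene"):
    s=cam(n); K=np.array([[s["fx"],0,s["cx"]],[0,s["fy"],s["cy"]],[0,0,1]])@np.diag([1,-1,-1]); 
    T=s["T"][:3]; z=22
    Hm=K@np.c_[T[:,0],T[:,1],T[:,2]*z+T[:,3]]
    # canvas: 2px/mm; col = carrier y (handle left), row = -x ; yaw 73.4 centre (477,-272)
    a=np.radians(73.4); yv=np.array([np.cos(a),np.sin(a)]); xv=np.array([np.sin(a),-np.cos(a)])
    S=2.1; A=np.eye(3); c=np.array([477,-272.])
    # world = c + (col/S-185)*yv - (row/S-60)*xv
    A[:2,0]=yv/S; A[:2,1]=-xv/S; A[:2,2]=c-185*yv+60*xv
    W=cv2.warpPerspective(s["frame"][:,:,::-1],Hm@A,(777,252),flags=cv2.INTER_CUBIC|cv2.WARP_INVERSE_MAP)
    for k in range(-160,161,20):
        q=int((k+185)*S); cv2.line(W,(q,0),(q,14 if k else 30),(0,255,255),1)
    for k in range(-60,61,10):
        q=int((60-k)*S); cv2.line(W,(0,q),(10 if k else 25,q),(0,255,255),1)
    out.append(W)
    g=cv2.cvtColor(W,6).astype(int)
    print(n,"across (x=60..-60 step 2) y=-117,117 cols"); 
    for k in (-117,0,117):
        cc=int((k+185)*S); print([int(g[int((60-x)*S),cc-15:cc+15].mean()) for x in range(56,-57,-2)])
    print("along row x=0, y<-130 / y>130",[int(g[116:136,int((y+185)*S)].mean()) for y in range(-180,-139,2)],[int(g[116:136,int((y+185)*S)].mean()) for y in range(140,181,2)])
cv2.imwrite("pics/ortho.png",np.vstack(out))
E
```

```text
top across (x=60..-60 step 2) y=-117,117 cols
[119, 119, 115, 115, 118, 132, 155, 171, 169, 146, 122, 129, 156, 176, 180, 181, 181, 181, 181, 181, 181, 181, 181, 181, 181, 181, 181, 181, 181, 181, 181, 181, 181, 181, 181, 181, 181, 181, 181, 182, 181, 181, 181, 181, 181, 181, 181, 181, 179, 167, 144, 122, 112, 112, 114, 114, 113]
[114, 114, 113, 112, 116, 131, 153, 171, 172, 154, 137, 140, 157, 171, 173, 173, 173, 172, 172, 173, 173, 173, 174, 173, 173, 173, 172, 172, 172, 173, 173, 174, 174, 173, 173, 174, 174, 175, 175, 175, 174, 174, 174, 173, 174, 175, 179, 182, 181, 169, 146, 125, 115, 113, 113, 112, 111]
[116, 117, 112, 111, 114, 129, 154, 173, 172, 149, 125, 129, 155, 178, 183, 184, 185, 185, 184, 184, 185, 184, 184, 184, 185, 185, 185, 185, 185, 185, 185, 185, 185, 185, 185, 184, 185, 185, 185, 184, 184, 184, 185, 185, 185, 185, 185, 186, 182, 169, 145, 125, 115, 113, 114, 115, 115]
along row x=0, y<-130 / y>130 [97, 67, 50, 45, 38, 58, 87, 105, 113, 113, 121, 144, 168, 169, 145, 115, 101, 113, 151, 171, 179] [185, 185, 185, 185, 185, 185, 185, 185, 185, 185, 181, 162, 137, 1
[... 470 characters left out ...]
6, 155, 156, 157, 157, 156, 157, 158, 156, 155, 156, 157, 156, 154, 155, 156, 155, 155, 156, 156, 156, 155, 149, 137, 133, 130, 130, 139, 154, 159, 150, 129, 109, 98, 97, 97, 98]
[99, 100, 99, 107, 114, 119, 129, 145, 159, 162, 161, 161, 162, 163, 162, 162, 162, 162, 162, 162, 162, 163, 163, 162, 163, 164, 162, 162, 163, 163, 162, 161, 161, 161, 160, 161, 162, 161, 162, 162, 162, 161, 151, 131, 123, 119, 124, 137, 154, 159, 151, 132, 112, 101, 101, 101, 102]
along row x=0, y<-130 / y>130 [38, 38, 39, 82, 101, 103, 103, 103, 106, 121, 148, 162, 145, 101, 112, 150, 161, 162, 161, 161, 161] [162, 163, 162, 163, 164, 156, 140, 148, 160, 146, 119, 106, 104, 102, 104, 101, 100, 102, 104, 105, 105]
```

View pics/ortho.png

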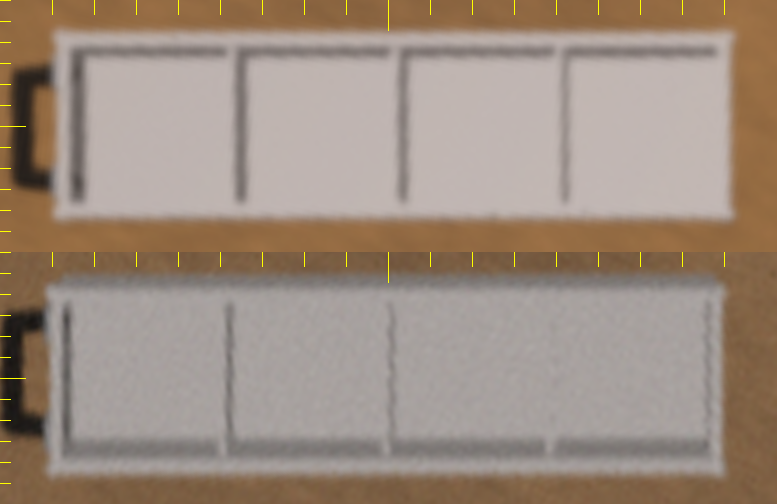

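Call:
servo_tool --fingers '[0.085, 0.085, 0.085, 0.085, 0.085, 0.085, 0.085, 0.085, 0.085, 0.085]' --linear '[[0.03, 0, 0], [0.06, 0, 0], [0.09, 0, 0], [0.12, 0, 0], [0.15, 0, 0], [0.15, 0, 0], [0.15, 0, 0], [0.15, 0, 0], [0.15, 0, 0], [0.15, 0, 0]]' --rotation '[[0, 0, -8], [0, 0, -16], [0, 0, -24], [0, 0, -32], [0, 0, -40], [0, 0, -48], [0, 0, -56], [0, 0, -64], [0, 0, -72], [0, 0, -80]]'

```text
time: 1.4
tool_pos: [287.8, -547.4, 250.2]
tcp_rot: [-180.0, -0.0, 94.0]
ft_force: [-0.3, -0.8, -0.4]
finger_gap: 84.9
grip_force: 0.0
```

The ortho views agree on the carrier: centre near (477,-272), yaw 73.4°, and the top and scene views differ by only ±2 mm. Now I plan the chained shifts.

```bash
cat > plan.py <<'E'
import numpy as np
class P:
    def __init__(s,x,y,z,w): s.c=np.array([x,y,z,w],float)
    def to(s,x,y,z,w,n=""):
        d=np.array([x,y,z,w])-s.c; a=np.radians(s.c[3]); c,q=np.cos(a),np.sin(a)
        L=np.round([c*d[0]+q*d[1], q*d[0]-c*d[1], -d[2]]); R=round(-d[3],1)
        s.c+=[c*L[0]+q*L[1], q*L[0]-c*L[1], -L[2], -R]
        print(n,"lin mm",L,"rot",R,"->",s.c.round(1))
J=dict(red=(490.5,114,-39),green=(472,190.7,117),blue=(453.5,267,39),yellow=(435,342.2,-117))
E
python3 - <<'E'
from plan import *
p=P(287.7,-547.5,250.3,93.68)
p.to(400,-200,220,103.8,"mid")
for k,(x,y,u) in J.items():
    X,Y=477+.2857*u,-272+.9583*u
    p.to(x,y,180,103.8,k+" above"); p.to(x,y,54,103.8," down"); p.to(x,y,200,103.8," lift")
    p.to(480,-40,200,88.6," mid"); p.to(X,Y,200,73.4," over"); p.to(X,Y,55,73.4," lower"); p.to(X,Y,200,73.4," raise"); p.to(480,-40,200,88.6," mid")
E
```

```text
mid lin mm [340. 134.  30.] rot -10.1 -> [ 399.6 -199.6  220.3  103.8]
red above lin mm [283. 163.  40.] rot -0.0 -> [490.5 114.1 180.3 103.8]
 down lin mm [ -0.  -0. 126.] rot -0.0 -> [490.5 114.1  54.3 103.8]
 lift lin mm [  -0.   -0. -146.] rot -0.0 -> [490.5 114.1 200.3 103.8]
 mid lin mm [-147.  -47.    0.] rot 15.2 -> [479.9 -39.9 200.3  88.6]
 over lin mm [-270.   -7.    0.] rot 15.2 -> [ 466.2 -309.6  200.3   73.4]
 lower lin mm [  0.  -0. 145.] rot -0.0 -> [ 466.2 -309.6   55.3   73.4]
 raise lin mm [   0.   -0. -145.] rot -0.0 -> [ 466.2 -309.6  200.3   73.4]
 mid lin mm [262. -64.   0.] rot -15.2 -> [479.8 -40.3 200.3  88.6]
green above lin mm [231. -14.  20.] rot -15.2 -> [471.5 191.  180.3 103.8]
 down lin mm [ -0.   0. 126.] rot -0.0 -> [471.5 191.   54.3 103.8]
 lift lin mm [  -0.    0. -146.] rot -0.0 -> [471.5 191.  200.3 103.8]
 mid lin mm [-226.  -47.    0.] rot 15.2 -> [479.7 -39.7 200.3  88.6]
 over lin mm [-119.   34.    0.] rot 15.2 -> [ 510.7 -159.5  200.3   73.4]
 lower lin mm [ -0.  -0. 145.] rot -0.0 -> [ 510.7 -159.5   55.3   73.4]
 raise lin mm [  -0.   -
[... 571 characters left out ...]
   -0. -145.] rot -0.0 -> [ 488.5 -234.5  200.3   73.4]
 mid lin mm [184. -64.   0.] rot -15.2 -> [479.8 -39.9 200.3  88.6]
yellow above lin mm [381. -54.  20.] rot -15.2 -> [435.3 342.3 180.3 103.8]
 down lin mm [ -0.  -0. 126.] rot -0.0 -> [435.3 342.3  54.3 103.8]
 lift lin mm [  -0.   -0. -146.] rot -0.0 -> [435.3 342.3 200.3 103.8]
 mid lin mm [-382.  -48.    0.] rot 15.2 -> [479.7 -40.1 200.3  88.6]
 over lin mm [-345.  -28.    0.] rot 15.2 -> [ 443.1 -384.3  200.3   73.4]
 lower lin mm [  0.   0. 145.] rot -0.0 -> [ 443.1 -384.3   55.3   73.4]
 raise lin mm [   0.    0. -145.] rot -0.0 -> [ 443.1 -384.3  200.3   73.4]
 mid lin mm [341. -63.   0.] rot -15.2 -> [480.3 -39.6 200.3  88.6]
```

Call:
servo_tool --fingers '[0.085, 0.085, 0.085, 0.085, 0.085, 0.085, 0.085, 0.085, 0.085, 0.085]' --linear '[[0.034, 0.0134, 0.003], [0.07, 0.027, 0.006], [0.11, 0.043, 0.01], [0.155, 0.061, 0.014], [0.2, 0.079, 0.018], [0.24, 0.095, 0.021], [0.28, 0.11, 0.025], [0.31, 0.122, 0.027], [0.34, 0.134, 0.03], [0.34, 0.134, 0.03]]' --rotation '[[0, 0, -1], [0, 0, -2], [0, 0, -3], [0, 0, -4], [0, 0, -5], [0, 0, -6], [0, 0, -7], [0, 0, -8], [0, 0, -9], [0, 0, -10.1]]'

```text
time: 2.4
tool_pos: [400.3, -196.5, 220.0]
tcp_rot: [180.0, -0.1, 104.0]
ft_force: [-0.9, -1.0, -0.2]
finger_gap: 84.9
grip_force: 0.0
```

Call:
servo_tool --fingers '[0.085, 0.085, 0.085, 0.085, 0.085, 0.085, 0.085, 0.085, 0.085, 0.085]' --linear '[[0.03, 0.017, 0.004], [0.06, 0.035, 0.008], [0.095, 0.055, 0.013], [0.13, 0.075, 0.018], [0.165, 0.095, 0.023], [0.2, 0.115, 0.028], [0.235, 0.135, 0.033], [0.265, 0.153, 0.037], [0.283, 0.163, 0.04], [0.283, 0.163, 0.04]]' --rotation '[[0, 0, 0], [0, 0, 0], [0, 0, 0], [0, 0, 0], [0, 0, 0], [0, 0, 0], [0, 0, 0], [0, 0, 0], [0, 0, 0], [0, 0, 0]]'

```text
time: 3.4
tool_pos: [490.7, 115.8, 179.8]
tcp_rot: [-180.0, -0.0, 103.9]
ft_force: [0.2, -0.9, 0.1]
finger_gap: 85.0
grip_force: 0.0
```

```bash
python3 - <<'E'
from h import *
print(r.sense()["tool_pos"],r.sense()["tcp_rot"])
o=[]
s=cam("top");o.append(cv2.resize(s["frame"][210:310,110:290,::-1],(720,400)[:2],interpolation=2)[:, :360])
t=cam("scene");o.append(cv2.resize(t["frame"][90:215,260:400,::-1],(448,400),interpolation=2))
o[0]=cv2.resize(s["frame"][200:310,200:300,::-1],(352,400),interpolation=2)
cv2.imwrite("pics/g1.png",np.hstack(o))
E
```

```text
[490.72811787 115.76714069 179.80996603] [-1.79969993e+02 -2.80833740e-02  1.03942120e+02]
```

View pics/g1.png

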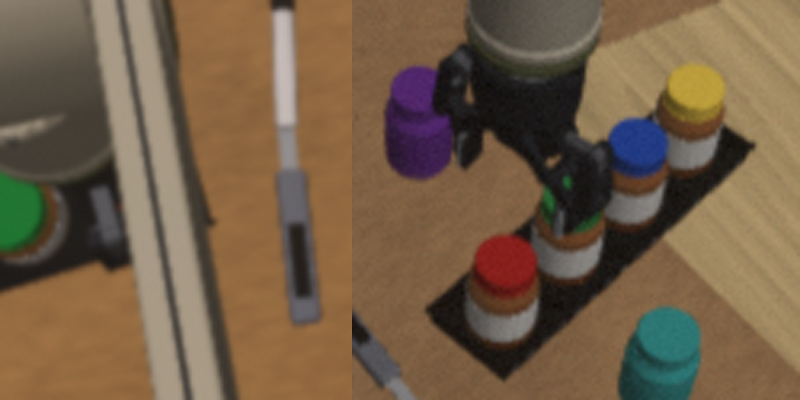

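The scene crop shows the open gripper above and clear of the row, with the fingers across it. Descending on red.

Call:
servo_tool --fingers '[0.085, 0.085, 0.085, 0.085, 0.085, 0.085, 0.085, 0.085, 0.085, 0.085]' --linear '[[0, 0, 0], [0, 0, 0.015], [0, 0, 0.035], [0, 0, 0.055], [0, 0, 0.075], [0, 0, 0.095], [0, 0, 0.11], [0, 0, 0.122], [0, 0, 0.132], [0, 0, 0.132]]' --rotation '[[0, 0, 0], [0, 0, 0], [0, 0, 0], [0, 0, 0], [0, 0, 0], [0, 0, 0], [0, 0, 0], [0, 0, 0], [0, 0, 0], [0, 0, 0]]'

```text
time: 4.5
tool_pos: [489.3, 113.6, 46.6]
tcp_rot: [-179.9, -0.0, 103.8]
ft_force: [-0.2, -0.5, 0.3]
finger_gap: 85.0
grip_force: 0.0
```

Call:
servo_tool --fingers '[0.075, 0.068, 0.062, 0.056, 0.05, 0.05, 0.05, 0.05, 0.05, 0.05]' --linear '[[0, 0, 0], [0, 0, 0], [0, 0, 0], [0, 0, 0], [0, 0, 0], [0, 0, 0], [0, 0, 0], [0, 0, 0], [0, 0, 0], [0, 0, 0]]' --rotation '[[0, 0, 0], [0, 0, 0], [0, 0, 0], [0, 0, 0], [0, 0, 0], [0, 0, 0], [0, 0, 0], [0, 0, 0], [0, 0, 0], [0, 0, 0]]' --force 50

```text
time: 5.5
tool_pos: [490.8, 114.1, 49.6]
tcp_rot: [180.0, 0.0, 103.8]
ft_force: [-5.3, -2.0, 9.0]
finger_gap: 57.1
grip_force: 49.9
```

Gripped: gap 57.1 mm, 50 N. Lifting.

Call:
servo_tool --fingers '[0.05, 0.05, 0.05, 0.05, 0.05, 0.05, 0.05, 0.05, 0.05, 0.05]' --linear '[[0, 0, -0.005], [0, 0, -0.015], [0, 0, -0.03], [0, 0, -0.05], [0, 0, -0.075], [0, 0, -0.1], [0, 0, -0.122], [0, 0, -0.14], [0, 0, -0.152], [0, 0, -0.152]]' --rotation '[[0, 0, 0], [0, 0, 0], [0, 0, 0], [0, 0, 0], [0, 0, 0], [0, 0, 0], [0, 0, 0], [0, 0, 0], [0, 0, 0], [0, 0, 0]]'

```text
time: 6.5
tool_pos: [491.6, 114.3, 202.7]
tcp_rot: [179.8, 0.0, 103.8]
ft_force: [-0.5, 1.0, -3.1]
finger_gap: 57.0
grip_force: 51.8
```

Call:
servo_tool --fingers '[0.05, 0.05, 0.05, 0.05, 0.05, 0.05, 0.05, 0.05]' --linear '[[-0.01, -0.003, 0], [-0.03, -0.01, 0], [-0.055, -0.018, 0], [-0.08, -0.026, 0], [-0.105, -0.034, 0], [-0.13, -0.042, 0], [-0.142, -0.045, 0], [-0.147, -0.047, 0]]' --rotation '[[0, 0, 1], [0, 0, 3], [0, 0, 5.5], [0, 0, 8], [0, 0, 10.5], [0, 0, 13], [0, 0, 14.5], [0, 0, 15.2]]'

```text
time: 7.3
tool_pos: [479.1, -41.2, 199.1]
tcp_rot: [-179.9, -0.0, 88.4]
ft_force: [0.6, -0.9, -4.4]
finger_gap: 56.8
grip_force: 51.7
```

Call:
servo_tool --fingers '[0.05, 0.05, 0.05, 0.05, 0.05, 0.05, 0.05, 0.05, 0.05, 0.05]' --linear '[[-0.015, 0, 0], [-0.045, -0.001, 0], [-0.08, -0.002, 0], [-0.12, -0.003, 0], [-0.16, -0.004, 0], [-0.2, -0.005, 0], [-0.235, -0.006, 0], [-0.258, -0.007, 0], [-0.27, -0.007, 0], [-0.27, -0.007, 0]]' --rotation '[[0, 0, 1], [0, 0, 3], [0, 0, 5], [0, 0, 7], [0, 0, 9], [0, 0, 11], [0, 0, 13], [0, 0, 14.5], [0, 0, 15.2], [0, 0, 15.2]]'

```text
time: 8.3
tool_pos: [466.0, -310.1, 199.6]
tcp_rot: [-179.9, -0.0, 73.3]
ft_force: [-0.2, 0.7, -2.8]
finger_gap: 56.8
grip_force: 51.8
```

Call:
servo_tool --fingers '[0.05, 0.05, 0.05, 0.05, 0.05, 0.05, 0.05, 0.05, 0.05, 0.05]' --linear '[[0, 0, 0.01], [0, 0, 0.025], [0, 0, 0.04], [0, 0, 0.055], [0, 0, 0.07], [0, 0, 0.08], [0, 0, 0.09], [0, 0, 0.1], [0, 0, 0.1], [0, 0, 0.1]]' --rotation '[[0, 0, 0], [0, 0, 0], [0, 0, 0], [0, 0, 0], [0, 0, 0], [0, 0, 0], [0, 0, 0], [0, 0, 0], [0, 0, 0], [0, 0, 0]]'

```text
time: 9.3
tool_pos: [466.2, -309.7, 100.3]
tcp_rot: [-180.0, 0.0, 73.4]
ft_force: [-0.3, 0.3, -2.5]
finger_gap: 57.0
grip_force: 51.9
```

```bash
python3 - <<'E'
from h import *
t=cam("scene");s=cam("top")
# lid top at z~100.3-1.. : jar bottom = tcp offset
print(lids(t,"red",146),lids(s,"red",146),r.sense()["ft_force"])
a=cv2.resize(s["frame"][180:300,310:490,::-1],(400,267),interpolation=2)
b=cv2.resize(t["frame"][170:310,85:265,::-1],(400,311),interpolation=2)
c=np.zeros((311,800,3),np.uint8);c[:267,:400]=a;c[:,400:]=b
cv2.imwrite("pics/p1.png",c)
E
```

```text
[(np.int32(356), array([783.8,  -5.8]), np.float64(68.5))] [(np.int32(286), array([702.5,  37. ]), np.float64(50.1)), (np.int32(116), array([ 466.3, -279.8]), np.float64(36.2)), (np.int32(71), array([463.2, 539.6]), np.float64(30.0)), (np.int32(91), array([330.2, 538.4]), np.float64(40.2)), (np.int32(105), array([282.4, 540.2]), np.float64(37.9))] [ 0.37450667  0.01739247 -3.83972622]
```

View pics/p1.png

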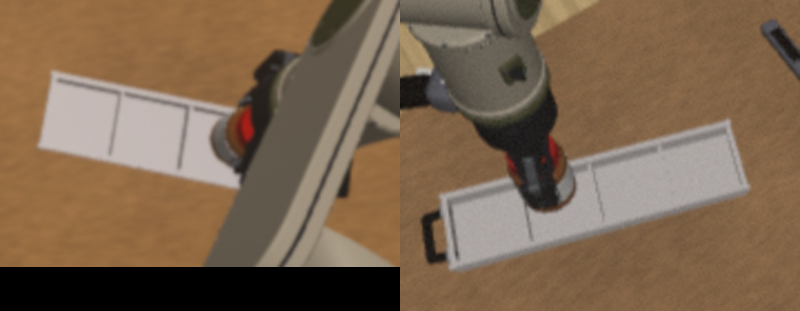

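Red hangs above the second pocket from the handle: in the scene crop its base is between the two dividers at (530,215) and (600,190). Lowering to the floor.

Call:
servo_tool --fingers '[0.05, 0.05, 0.05, 0.05, 0.05, 0.05, 0.05, 0.05, 0.05, 0.05]' --linear '[[0, 0, 0.008], [0, 0, 0.018], [0, 0, 0.028], [0, 0, 0.036], [0, 0, 0.042], [0, 0, 0.046], [0, 0, 0.048], [0, 0, 0.049], [0, 0, 0.05], [0, 0, 0.05]]' --rotation '[[0, 0, 0], [0, 0, 0], [0, 0, 0], [0, 0, 0], [0, 0, 0], [0, 0, 0], [0, 0, 0], [0, 0, 0], [0, 0, 0], [0, 0, 0]]'

```text
time: 10.4
tool_pos: [466.3, -309.7, 50.5]
tcp_rot: [180.0, 0.0, 73.4]
ft_force: [-0.5, 0.5, -3.5]
finger_gap: 57.1
grip_force: 51.9
```

Call:
servo_tool --fingers '[0.05, 0.05, 0.05, 0.05]' --linear '[[0, 0, 0.0005], [0, 0, 0.001], [0, 0, 0.001], [0, 0, 0.001]]' --rotation '[[0, 0, 0], [0, 0, 0], [0, 0, 0], [0, 0, 0]]'

```text
time: 10.8
tool_pos: [466.3, -309.7, 49.6]
tcp_rot: [180.0, 0.0, 73.4]
ft_force: [-0.8, 1.5, 1.6]
finger_gap: 57.3
grip_force: 52.2
```

Touched the floor softly. Releasing, raising and checking the placement.

Call:
servo_tool --fingers '[0.06, 0.065, 0.07, 0.075, 0.08, 0.085, 0.085, 0.085]' --linear '[[0, 0, 0], [0, 0, 0], [0, 0, 0], [0, 0, 0], [0, 0, 0], [0, 0, 0], [0, 0, 0], [0, 0, 0]]' --rotation '[[0, 0, 0], [0, 0, 0], [0, 0, 0], [0, 0, 0], [0, 0, 0], [0, 0, 0], [0, 0, 0], [0, 0, 0]]'

```text
time: 11.6
tool_pos: [466.2, -309.6, 49.3]
tcp_rot: [180.0, -0.0, 73.4]
ft_force: [0.4, -0.0, 0.7]
finger_gap: 84.8
grip_force: 0.0
```

Call:
servo_tool --fingers '[0.085, 0.085, 0.085, 0.085, 0.085, 0.085, 0.085, 0.085, 0.085]' --linear '[[0, 0, -0.01], [0, 0, -0.025], [0, 0, -0.045], [0, 0, -0.07], [0, 0, -0.095], [0, 0, -0.12], [0, 0, -0.14], [0, 0, -0.151], [0, 0, -0.151]]' --rotation '[[0, 0, 0], [0, 0, 0], [0, 0, 0], [0, 0, 0], [0, 0, 0], [0, 0, 0], [0, 0, 0], [0, 0, 0], [0, 0, 0]]'

```text
time: 12.5
tool_pos: [467.3, -310.5, 203.4]
tcp_rot: [179.7, 0.1, 73.4]
ft_force: [-0.2, -0.1, 0.2]
finger_gap: 85.1
grip_force: 0.0
```

Call:
servo_tool --fingers '[0.085, 0.085, 0.085, 0.085, 0.085, 0.085, 0.085, 0.085, 0.085]' --linear '[[0.02, -0.005, 0], [0.055, -0.013, 0], [0.095, -0.023, 0], [0.135, -0.033, 0], [0.175, -0.043, 0], [0.215, -0.052, 0], [0.245, -0.06, 0], [0.262, -0.064, 0], [0.262, -0.064, 0]]' --rotation '[[0, 0, -1], [0, 0, -3], [0, 0, -5], [0, 0, -7], [0, 0, -9], [0, 0, -11], [0, 0, -13], [0, 0, -15.2], [0, 0, -15.2]]'

```text
time: 13.4
tool_pos: [479.1, -38.0, 199.1]
tcp_rot: [-179.9, -0.1, 88.8]
ft_force: [0.4, -1.0, -0.2]
finger_gap: 84.7
grip_force: 0.0
```

```bash
python3 - <<'E'
from h import *
s=cam("top");t=cam("scene")
print(r.sense()["tool_pos"])
print(lids(t,"red"),lids(s,"red"))
a=cv2.resize(s["frame"][180:300,310:490,::-1],(400,267),interpolation=2)
b=cv2.resize(t["frame"][170:310,85:265,::-1],(400,311),interpolation=2)
c=np.zeros((311,800,3),np.uint8);c[:267,:400]=a;c[:,400:]=b
cv2.imwrite("pics/p2.png",c)
E
```

```text
[479.30472856 -40.244623   199.46469485]
[(np.int32(415), array([ 464.5, -313.6]), np.float64(51.0)), (np.int32(359), array([769.7,  13.8]), np.float64(70.8))] [(np.int32(234), array([725. ,  38.2]), np.float64(52.9)), (np.int32(403), array([ 465.9, -308.8]), np.float64(51.4)), (np.int32(61), array([467.2, 574.5]), np.float64(26.8)), (np.int32(92), array([328.8, 572.9]), np.float64(40.6)), (np.int32(99), array([276.7, 574.8]), np.float64(40.3))]
```

View pics/p2.png

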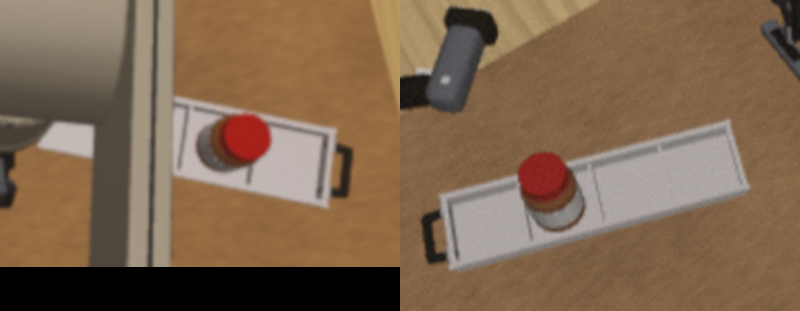

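Red stands upright in pocket 2, measured about 2 mm from the target. Next is green, which goes to the far pocket.

Call:
servo_tool --fingers '[0.085, 0.085, 0.085, 0.085, 0.085, 0.085, 0.085, 0.085, 0.085]' --linear '[[0.02, -0.001, 0.002], [0.05, -0.003, 0.004], [0.085, -0.005, 0.007], [0.12, -0.007, 0.01], [0.155, -0.009, 0.013], [0.19, -0.011, 0.016], [0.215, -0.013, 0.019], [0.231, -0.014, 0.02], [0.231, -0.014, 0.02]]' --rotation '[[0, 0, -1], [0, 0, -3], [0, 0, -5], [0, 0, -7], [0, 0, -9], [0, 0, -11], [0, 0, -13], [0, 0, -15.2], [0, 0, -15.2]]'

```text
time: 14.4
tool_pos: [471.4, 191.5, 179.5]
tcp_rot: [-179.9, -0.0, 103.8]
ft_force: [0.1, 0.0, 0.3]
finger_gap: 84.9
grip_force: 0.0
```

Call:
servo_tool --fingers '[0.085, 0.085, 0.085, 0.085, 0.085, 0.085, 0.085, 0.085, 0.085, 0.085]' --linear '[[0, 0, 0], [0, 0, 0.015], [0, 0, 0.035], [0, 0, 0.055], [0, 0, 0.075], [0, 0, 0.095], [0, 0, 0.11], [0, 0, 0.122], [0, 0, 0.132], [0, 0, 0.132]]' --rotation '[[0, 0, 0], [0, 0, 0], [0, 0, 0], [0, 0, 0], [0, 0, 0], [0, 0, 0], [0, 0, 0], [0, 0, 0], [0, 0, 0], [0, 0, 0]]'

```text
time: 15.4
tool_pos: [470.6, 190.5, 46.8]
tcp_rot: [-179.9, 0.0, 103.8]
ft_force: [-0.6, 0.0, -0.3]
finger_gap: 84.9
grip_force: 0.0
```

Call:
servo_tool --fingers '[0.075, 0.068, 0.062, 0.056, 0.05, 0.05, 0.05, 0.05, 0.05, 0.05]' --linear '[[0, 0, 0], [0, 0, 0], [0, 0, 0], [0, 0, 0], [0, 0, 0], [0, 0, 0], [0, 0, 0], [0, 0, 0], [0, 0, 0], [0, 0, 0]]' --rotation '[[0, 0, 0], [0, 0, 0], [0, 0, 0], [0, 0, 0], [0, 0, 0], [0, 0, 0], [0, 0, 0], [0, 0, 0], [0, 0, 0], [0, 0, 0]]' --force 50

```text
time: 16.4
tool_pos: [471.0, 191.0, 49.6]
tcp_rot: [-179.9, 0.0, 103.8]
ft_force: [-8.3, -1.8, 12.3]
finger_gap: 57.0
grip_force: 50.7
```

Call:
servo_tool --fingers '[0.05, 0.05, 0.05, 0.05, 0.05, 0.05, 0.05, 0.05, 0.05, 0.05]' --linear '[[0, 0, -0.005], [0, 0, -0.015], [0, 0, -0.03], [0, 0, -0.05], [0, 0, -0.075], [0, 0, -0.1], [0, 0, -0.122], [0, 0, -0.14], [0, 0, -0.152], [0, 0, -0.152]]' --rotation '[[0, 0, 0], [0, 0, 0], [0, 0, 0], [0, 0, 0], [0, 0, 0], [0, 0, 0], [0, 0, 0], [0, 0, 0], [0, 0, 0], [0, 0, 0]]'

```text
time: 17.4
tool_pos: [472.8, 191.4, 203.2]
tcp_rot: [179.7, -0.0, 103.8]
ft_force: [0.0, 0.8, -1.8]
finger_gap: 57.0
grip_force: 52.9
```

Call:
servo_tool --fingers '[0.05, 0.05, 0.05, 0.05, 0.05, 0.05, 0.05, 0.05, 0.05]' --linear '[[-0.012, -0.002, 0], [-0.036, -0.007, 0], [-0.068, -0.014, 0], [-0.102, -0.021, 0], [-0.136, -0.028, 0], [-0.17, -0.035, 0], [-0.2, -0.042, 0], [-0.218, -0.045, 0], [-0.226, -0.047, 0]]' --rotation '[[0, 0, 1], [0, 0, 3], [0, 0, 5], [0, 0, 7], [0, 0, 9], [0, 0, 11], [0, 0, 13], [0, 0, 14.5], [0, 0, 15.2]]'

```text
time: 18.3
tool_pos: [478.6, -41.8, 198.8]
tcp_rot: [-179.9, 0.0, 88.4]
ft_force: [-0.2, 1.0, -2.7]
finger_gap: 57.1
grip_force: 52.9
```

Call:
servo_tool --fingers '[0.05, 0.05, 0.05, 0.05, 0.05, 0.05, 0.05, 0.05, 0.05]' --linear '[[-0.01, 0.003, 0], [-0.026, 0.007, 0], [-0.046, 0.013, 0], [-0.068, 0.019, 0], [-0.09, 0.026, 0], [-0.107, 0.03, 0], [-0.116, 0.033, 0], [-0.119, 0.034, 0], [-0.119, 0.034, 0]]' --rotation '[[0, 0, 1], [0, 0, 3], [0, 0, 5.5], [0, 0, 8], [0, 0, 11], [0, 0, 13], [0, 0, 14.5], [0, 0, 15.2], [0, 0, 15.2]]'

```text
time: 19.2
tool_pos: [510.7, -159.2, 200.1]
tcp_rot: [-180.0, -0.0, 73.4]
ft_force: [0.1, -0.0, -2.9]
finger_gap: 57.0
grip_force: 52.9
```

Call:
servo_tool --fingers '[0.05, 0.05, 0.05, 0.05, 0.05, 0.05, 0.05, 0.05, 0.05, 0.05]' --linear '[[0, 0, 0.01], [0, 0, 0.025], [0, 0, 0.04], [0, 0, 0.055], [0, 0, 0.07], [0, 0, 0.08], [0, 0, 0.09], [0, 0, 0.1], [0, 0, 0.1], [0, 0, 0.1]]' --rotation '[[0, 0, 0], [0, 0, 0], [0, 0, 0], [0, 0, 0], [0, 0, 0], [0, 0, 0], [0, 0, 0], [0, 0, 0], [0, 0, 0], [0, 0, 0]]'

```text
time: 20.2
tool_pos: [510.8, -159.5, 100.3]
tcp_rot: [-180.0, 0.0, 73.4]
ft_force: [0.1, 0.5, -2.3]
finger_gap: 57.2
grip_force: 52.9
```

Call:
servo_tool --fingers '[0.05, 0.05, 0.05, 0.05, 0.05, 0.05, 0.05, 0.05, 0.05, 0.05]' --linear '[[0, 0, 0.008], [0, 0, 0.018], [0, 0, 0.028], [0, 0, 0.036], [0, 0, 0.042], [0, 0, 0.046], [0, 0, 0.048], [0, 0, 0.049], [0, 0, 0.05], [0, 0, 0.05]]' --rotation '[[0, 0, 0], [0, 0, 0], [0, 0, 0], [0, 0, 0], [0, 0, 0], [0, 0, 0], [0, 0, 0], [0, 0, 0], [0, 0, 0], [0, 0, 0]]'

```text
time: 21.2
tool_pos: [510.9, -159.6, 50.5]
tcp_rot: [180.0, 0.0, 73.4]
ft_force: [-0.3, 0.0, -2.2]
finger_gap: 56.8
grip_force: 53.0
```

Call:
servo_tool --fingers '[0.05, 0.05, 0.05, 0.05]' --linear '[[0, 0, 0.0005], [0, 0, 0.001], [0, 0, 0.001], [0, 0, 0.001]]' --rotation '[[0, 0, 0], [0, 0, 0], [0, 0, 0], [0, 0, 0]]'

```text
time: 21.6
tool_pos: [510.9, -159.6, 49.7]
tcp_rot: [180.0, 0.0, 73.4]
ft_force: [-0.9, 1.0, 2.4]
finger_gap: 56.8
grip_force: 53.5
```

Green is on the floor. Release, raise, then go to blue.

Call:
servo_tool --fingers '[0.06, 0.065, 0.07, 0.075, 0.08, 0.085, 0.085, 0.085]' --linear '[[0, 0, 0], [0, 0, 0], [0, 0, 0], [0, 0, 0], [0, 0, 0], [0, 0, 0], [0, 0, 0], [0, 0, 0]]' --rotation '[[0, 0, 0], [0, 0, 0], [0, 0, 0], [0, 0, 0], [0, 0, 0], [0, 0, 0], [0, 0, 0], [0, 0, 0]]'

```text
time: 22.4
tool_pos: [510.7, -159.5, 49.3]
tcp_rot: [180.0, -0.0, 73.4]
ft_force: [0.5, -0.2, 0.2]
finger_gap: 85.2
grip_force: 0.0
```

Call:
servo_tool --fingers '[0.085, 0.085, 0.085, 0.085, 0.085, 0.085, 0.085, 0.085, 0.085]' --linear '[[0, 0, -0.01], [0, 0, -0.025], [0, 0, -0.045], [0, 0, -0.07], [0, 0, -0.095], [0, 0, -0.12], [0, 0, -0.14], [0, 0, -0.151], [0, 0, -0.151]]' --rotation '[[0, 0, 0], [0, 0, 0], [0, 0, 0], [0, 0, 0], [0, 0, 0], [0, 0, 0], [0, 0, 0], [0, 0, 0], [0, 0, 0]]'

```text
time: 23.3
tool_pos: [512.0, -160.0, 203.3]
tcp_rot: [179.7, 0.0, 73.4]
ft_force: [-1.0, 0.1, -0.5]
finger_gap: 85.1
grip_force: 0.0
```

Call:
servo_tool --fingers '[0.085, 0.085, 0.085, 0.085, 0.085, 0.085, 0.085, 0.085]' --linear '[[0.015, -0.009, 0], [0.03, -0.018, 0], [0.05, -0.03, 0], [0.07, -0.042, 0], [0.09, -0.054, 0], [0.1, -0.06, 0], [0.106, -0.064, 0], [0.106, -0.064, 0]]' --rotation '[[0, 0, -2], [0, 0, -4.5], [0, 0, -7], [0, 0, -9.5], [0, 0, -12], [0, 0, -14], [0, 0, -15.2], [0, 0, -15.2]]'

```text
time: 24.1
tool_pos: [479.3, -38.7, 199.9]
tcp_rot: [-180.0, -0.0, 88.7]
ft_force: [0.2, -0.0, -0.2]
finger_gap: 85.1
grip_force: 0.0
```

Call:
servo_tool --fingers '[0.085, 0.085, 0.085, 0.085, 0.085, 0.085, 0.085, 0.085, 0.085, 0.085]' --linear '[[0.02, -0.002, 0.002], [0.055, -0.006, 0.004], [0.095, -0.01, 0.007], [0.135, -0.015, 0.01], [0.175, -0.02, 0.012], [0.215, -0.024, 0.014], [0.255, -0.028, 0.017], [0.287, -0.032, 0.019], [0.306, -0.034, 0.02], [0.306, -0.034, 0.02]]' --rotation '[[0, 0, -1], [0, 0, -3], [0, 0, -5], [0, 0, -7], [0, 0, -9], [0, 0, -11], [0, 0, -13], [0, 0, -14.5], [0, 0, -15.2], [0, 0, -15.2]]'

```text
time: 25.1
tool_pos: [453.2, 268.7, 179.8]
tcp_rot: [-180.0, -0.0, 103.9]
ft_force: [0.1, 0.0, -0.6]
finger_gap: 84.8
grip_force: 0.0
```

Call:
servo_tool --fingers '[0.085, 0.085, 0.085, 0.085, 0.085, 0.085, 0.085, 0.085, 0.085, 0.085]' --linear '[[0, 0, 0], [0, 0, 0.015], [0, 0, 0.035], [0, 0, 0.055], [0, 0, 0.075], [0, 0, 0.095], [0, 0, 0.11], [0, 0, 0.122], [0, 0, 0.132], [0, 0, 0.132]]' --rotation '[[0, 0, 0], [0, 0, 0], [0, 0, 0], [0, 0, 0], [0, 0, 0], [0, 0, 0], [0, 0, 0], [0, 0, 0], [0, 0, 0], [0, 0, 0]]'

```text
time: 26.1
tool_pos: [452.5, 266.5, 46.8]
tcp_rot: [-179.9, 0.0, 103.8]
ft_force: [0.9, 0.5, -0.0]
finger_gap: 84.6
grip_force: 0.0
```

Call:
servo_tool --fingers '[0.075, 0.068, 0.062, 0.056, 0.05, 0.05, 0.05, 0.05, 0.05, 0.05]' --linear '[[0, 0, 0], [0, 0, 0], [0, 0, 0], [0, 0, 0], [0, 0, 0], [0, 0, 0], [0, 0, 0], [0, 0, 0], [0, 0, 0], [0, 0, 0]]' --rotation '[[0, 0, 0], [0, 0, 0], [0, 0, 0], [0, 0, 0], [0, 0, 0], [0, 0, 0], [0, 0, 0], [0, 0, 0], [0, 0, 0], [0, 0, 0]]' --force 50

```text
time: 27.1
tool_pos: [453.7, 267.5, 49.5]
tcp_rot: [179.9, -0.0, 103.8]
ft_force: [-2.4, -1.6, 6.9]
finger_gap: 57.0
grip_force: 51.6
```

Call:
servo_tool --fingers '[0.05, 0.05, 0.05, 0.05, 0.05, 0.05, 0.05, 0.05, 0.05, 0.05]' --linear '[[0, 0, -0.005], [0, 0, -0.015], [0, 0, -0.03], [0, 0, -0.05], [0, 0, -0.075], [0, 0, -0.1], [0, 0, -0.122], [0, 0, -0.14], [0, 0, -0.152], [0, 0, -0.152]]' --rotation '[[0, 0, 0], [0, 0, 0], [0, 0, 0], [0, 0, 0], [0, 0, 0], [0, 0, 0], [0, 0, 0], [0, 0, 0], [0, 0, 0], [0, 0, 0]]'

```text
time: 28.1
tool_pos: [454.5, 267.8, 203.2]
tcp_rot: [179.7, -0.1, 103.8]
ft_force: [0.5, 0.6, -4.5]
finger_gap: 56.6
grip_force: 52.5
```

```bash
python3 - <<'E'
from h import *
s=cam("top");t=cam("scene")
for c in ("red","green"): print(lids(t,c)[:2],lids(s,c)[:2])
print(lids(s,"yellow"))
E
```

```text
[(np.int32(415), array([ 464.4, -314.1]), np.float64(50.0)), (np.int32(358), array([769.1,  13.4]), np.float64(72.2))] [(np.int32(284), array([725.1,  38.3]), np.float64(52.9)), (np.int32(402), array([ 465.9, -308.8]), np.float64(51.4))]
[] [(np.int32(142), array([736.4, -74.4]), np.float64(45.8)), (np.int32(251), array([ 509.7, -153.5]), np.float64(42.7))]
[(np.int32(199), array([721.5,  94.9]), np.float64(52.0))]
```

Call:
servo_tool --fingers '[0.05, 0.05, 0.05, 0.05, 0.05, 0.05, 0.05, 0.05, 0.05, 0.05]' --linear '[[-0.014, -0.002, 0], [-0.042, -0.006, 0], [-0.08, -0.012, 0], [-0.12, -0.018, 0], [-0.16, -0.025, 0], [-0.2, -0.031, 0], [-0.24, -0.037, 0], [-0.275, -0.042, 0], [-0.297, -0.046, 0], [-0.305, -0.047, 0]]' --rotation '[[0, 0, 1], [0, 0, 3], [0, 0, 5], [0, 0, 7], [0, 0, 9], [0, 0, 11], [0, 0, 12.5], [0, 0, 14], [0, 0, 14.8], [0, 0, 15.2]]'

```text
time: 29.2
tool_pos: [479.2, -43.0, 199.0]
tcp_rot: [-179.9, 0.0, 88.4]
ft_force: [-0.1, -0.4, -2.5]
finger_gap: 57.0
grip_force: 52.4
```

Call:
servo_tool --fingers '[0.05, 0.05, 0.05, 0.05, 0.05, 0.05, 0.05, 0.05, 0.05, 0.05]' --linear '[[-0.012, 0.001, 0], [-0.036, 0.002, 0], [-0.066, 0.004, 0], [-0.098, 0.006, 0], [-0.13, 0.009, 0], [-0.16, 0.011, 0], [-0.182, 0.012, 0], [-0.194, 0.013, 0], [-0.194, 0.013, 0], [-0.194, 0.013, 0]]' --rotation '[[0, 0, 1], [0, 0, 3], [0, 0, 5], [0, 0, 7.5], [0, 0, 10], [0, 0, 12.5], [0, 0, 14.2], [0, 0, 15.2], [0, 0, 15.2], [0, 0, 15.2]]'

```text
time: 30.2
tool_pos: [488.4, -233.6, 199.9]
tcp_rot: [-179.9, -0.0, 73.4]
ft_force: [-0.4, 0.1, -3.6]
finger_gap: 57.2
grip_force: 52.5
```

Call:
servo_tool --fingers '[0.05, 0.05, 0.05, 0.05, 0.05, 0.05, 0.05, 0.05, 0.05, 0.05]' --linear '[[0, 0, 0.01], [0, 0, 0.025], [0, 0, 0.04], [0, 0, 0.055], [0, 0, 0.07], [0, 0, 0.08], [0, 0, 0.09], [0, 0, 0.1], [0, 0, 0.1], [0, 0, 0.1]]' --rotation '[[0, 0, 0], [0, 0, 0], [0, 0, 0], [0, 0, 0], [0, 0, 0], [0, 0, 0], [0, 0, 0], [0, 0, 0], [0, 0, 0], [0, 0, 0]]'

```text
time: 31.2
tool_pos: [488.6, -234.6, 100.4]
tcp_rot: [-180.0, -0.0, 73.4]
ft_force: [-0.4, 0.4, -2.5]
finger_gap: 57.0
grip_force: 52.6
```

Call:
servo_tool --fingers '[0.05, 0.05, 0.05, 0.05, 0.05, 0.05, 0.05, 0.05, 0.05, 0.05]' --linear '[[0, 0, 0.008], [0, 0, 0.018], [0, 0, 0.028], [0, 0, 0.036], [0, 0, 0.042], [0, 0, 0.046], [0, 0, 0.048], [0, 0, 0.049], [0, 0, 0.05], [0, 0, 0.05]]' --rotation '[[0, 0, 0], [0, 0, 0], [0, 0, 0], [0, 0, 0], [0, 0, 0], [0, 0, 0], [0, 0, 0], [0, 0, 0], [0, 0, 0], [0, 0, 0]]'

```text
time: 32.2
tool_pos: [488.7, -234.6, 50.5]
tcp_rot: [180.0, 0.0, 73.4]
ft_force: [-0.1, -0.2, -3.0]
finger_gap: 56.9
grip_force: 52.6
```

Call:
servo_tool --fingers '[0.05, 0.05, 0.05, 0.05]' --linear '[[0, 0, 0.0005], [0, 0, 0.001], [0, 0, 0.001], [0, 0, 0.001]]' --rotation '[[0, 0, 0], [0, 0, 0], [0, 0, 0], [0, 0, 0]]'

```text
time: 32.6
tool_pos: [488.7, -234.6, 49.6]
tcp_rot: [180.0, 0.0, 73.4]
ft_force: [-0.7, 0.6, -0.2]
finger_gap: 56.6
grip_force: 52.9
```

Call:
servo_tool --fingers '[0.06, 0.065, 0.07, 0.075, 0.08, 0.085, 0.085, 0.085]' --linear '[[0, 0, 0], [0, 0, 0], [0, 0, 0], [0, 0, 0], [0, 0, 0], [0, 0, 0], [0, 0, 0], [0, 0, 0]]' --rotation '[[0, 0, 0], [0, 0, 0], [0, 0, 0], [0, 0, 0], [0, 0, 0], [0, 0, 0], [0, 0, 0], [0, 0, 0]]'

```text
time: 33.4
tool_pos: [488.5, -234.5, 49.3]
tcp_rot: [-180.0, -0.0, 73.4]
ft_force: [-0.0, -0.3, 0.1]
finger_gap: 85.0
grip_force: 0.0
```

Call:
servo_tool --fingers '[0.085, 0.085, 0.085, 0.085, 0.085, 0.085, 0.085, 0.085, 0.085]' --linear '[[0, 0, -0.01], [0, 0, -0.025], [0, 0, -0.045], [0, 0, -0.07], [0, 0, -0.095], [0, 0, -0.12], [0, 0, -0.14], [0, 0, -0.151], [0, 0, -0.151]]' --rotation '[[0, 0, 0], [0, 0, 0], [0, 0, 0], [0, 0, 0], [0, 0, 0], [0, 0, 0], [0, 0, 0], [0, 0, 0], [0, 0, 0]]'

```text
time: 34.3
tool_pos: [489.7, -235.2, 203.3]
tcp_rot: [179.7, 0.1, 73.4]
ft_force: [-0.6, -0.2, 0.7]
finger_gap: 84.8
grip_force: 0.0
```

Call:
servo_tool --fingers '[0.085, 0.085, 0.085, 0.085, 0.085, 0.085, 0.085, 0.085]' --linear '[[0.02, -0.007, 0], [0.05, -0.017, 0], [0.085, -0.03, 0], [0.12, -0.042, 0], [0.15, -0.052, 0], [0.174, -0.06, 0], [0.184, -0.064, 0], [0.184, -0.064, 0]]' --rotation '[[0, 0, -2], [0, 0, -4.5], [0, 0, -7], [0, 0, -9.5], [0, 0, -12], [0, 0, -14], [0, 0, -15.2], [0, 0, -15.2]]'

```text
time: 35.1
tool_pos: [479.2, -38.8, 199.4]
tcp_rot: [-179.9, -0.0, 88.7]
ft_force: [-0.3, -0.7, 0.7]
finger_gap: 84.7
grip_force: 0.0
```

Call:
servo_tool --fingers '[0.085, 0.085, 0.085, 0.085, 0.085, 0.085, 0.085, 0.085, 0.085, 0.085]' --linear '[[0.03, -0.004, 0.002], [0.07, -0.01, 0.004], [0.115, -0.016, 0.007], [0.163, -0.023, 0.01], [0.211, -0.03, 0.012], [0.259, -0.037, 0.014], [0.305, -0.043, 0.017], [0.345, -0.049, 0.019], [0.37, -0.052, 0.02], [0.381, -0.054, 0.02]]' --rotation '[[0, 0, -1], [0, 0, -3], [0, 0, -5], [0, 0, -7], [0, 0, -9], [0, 0, -11], [0, 0, -13], [0, 0, -14.5], [0, 0, -15.2], [0, 0, -15.2]]'

```text
time: 36.1
tool_pos: [435.3, 343.3, 179.4]
tcp_rot: [-179.9, 0.0, 103.8]
ft_force: [-1.0, -1.0, -0.3]
finger_gap: 84.9
grip_force: 0.0
```

Call:
servo_tool --fingers '[0.085, 0.085, 0.085, 0.085, 0.085, 0.085, 0.085, 0.085, 0.085, 0.085]' --linear '[[0, 0, 0], [0, 0, 0.015], [0, 0, 0.035], [0, 0, 0.055], [0, 0, 0.075], [0, 0, 0.095], [0, 0, 0.11], [0, 0, 0.122], [0, 0, 0.132], [0, 0, 0.132]]' --rotation '[[0, 0, 0], [0, 0, 0], [0, 0, 0], [0, 0, 0], [0, 0, 0], [0, 0, 0], [0, 0, 0], [0, 0, 0], [0, 0, 0], [0, 0, 0]]'

```text
time: 37.1
tool_pos: [434.5, 341.4, 46.8]
tcp_rot: [-179.9, 0.0, 103.8]
ft_force: [0.2, 1.2, 0.8]
finger_gap: 84.9
grip_force: 0.0
```

Call:
servo_tool --fingers '[0.075, 0.068, 0.062, 0.056, 0.05, 0.05, 0.05, 0.05, 0.05, 0.05]' --linear '[[0, 0, 0], [0, 0, 0], [0, 0, 0], [0, 0, 0], [0, 0, 0], [0, 0, 0], [0, 0, 0], [0, 0, 0], [0, 0, 0], [0, 0, 0]]' --rotation '[[0, 0, 0], [0, 0, 0], [0, 0, 0], [0, 0, 0], [0, 0, 0], [0, 0, 0], [0, 0, 0], [0, 0, 0], [0, 0, 0], [0, 0, 0]]' --force 50

```text
time: 38.1
tool_pos: [435.0, 342.6, 49.7]
tcp_rot: [-180.0, -0.0, 103.8]
ft_force: [-5.4, -3.4, 10.9]
finger_gap: 56.6
grip_force: 50.8
```

```bash
python3 - <<'E'
from h import *
s=cam("top");t=cam("scene")
for c in ("red","green","blue"): print(c,lids(t,c)[:2],lids(s,c)[:2])
a=cv2.resize(s["frame"][180:300,310:490,::-1],(400,267),interpolation=2)
b=cv2.resize(t["frame"][80:310,85:400,::-1],(400,292),interpolation=2)
c=np.zeros((292,800,3),np.uint8);c[:267,:400]=a;c[:,400:]=b
cv2.imwrite("pics/p3.png",c)
E
```

```text
red [(np.int32(418), array([ 464.5, -313.6]), np.float64(51.0)), (np.int32(355), array([769.7,  13.8]), np.float64(70.8))] [(np.int32(283), array([725.1,  38.3]), np.float64(52.9)), (np.int32(403), array([ 465.9, -308.8]), np.float64(51.4))]
green [] [(np.int32(142), array([736.4, -74.4]), np.float64(45.8)), (np.int32(262), array([ 509.7, -153.5]), np.float64(42.7))]
blue [(np.int32(331), array([ 490.5, -234.7]), np.float64(47.6)), (np.int32(357), array([773. , -44.1]), np.float64(72.2))] [(np.int32(206), array([732.8, -17.4]), np.float64(51.3)), (np.int32(312), array([ 488.6, -229. ]), np.float64(46.8))]
```

View pics/p3.png

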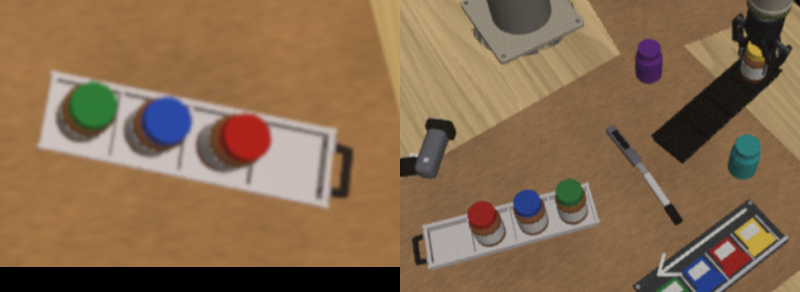

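Green, blue and red stand in pockets 4, 3 and 2 from the handle, and yellow is gripped. Moving yellow.

Call:
servo_tool --fingers '[0.05, 0.05, 0.05, 0.05, 0.05, 0.05, 0.05, 0.05, 0.05, 0.05]' --linear '[[0, 0, -0.005], [0, 0, -0.015], [0, 0, -0.03], [0, 0, -0.05], [0, 0, -0.075], [0, 0, -0.1], [0, 0, -0.122], [0, 0, -0.14], [0, 0, -0.152], [0, 0, -0.152]]' --rotation '[[0, 0, 0], [0, 0, 0], [0, 0, 0], [0, 0, 0], [0, 0, 0], [0, 0, 0], [0, 0, 0], [0, 0, 0], [0, 0, 0], [0, 0, 0]]'

```text
time: 39.2
tool_pos: [436.5, 343.1, 203.3]
tcp_rot: [179.7, -0.1, 103.8]
ft_force: [-0.1, -0.1, -2.0]
finger_gap: 56.6
grip_force: 52.6
```

Call:
servo_tool --fingers '[0.05, 0.05, 0.05, 0.05, 0.05, 0.05, 0.05, 0.05, 0.05, 0.05]' --linear '[[-0.02, -0.003, 0], [-0.055, -0.007, 0], [-0.1, -0.013, 0], [-0.148, -0.019, 0], [-0.196, -0.025, 0], [-0.244, -0.031, 0], [-0.292, -0.037, 0], [-0.337, -0.042, 0], [-0.368, -0.046, 0], [-0.382, -0.048, 0]]' --rotation '[[0, 0, 1], [0, 0, 3], [0, 0, 5], [0, 0, 7], [0, 0, 9], [0, 0, 11], [0, 0, 12.5], [0, 0, 14], [0, 0, 14.8], [0, 0, 15.2]]'

```text
time: 40.2
tool_pos: [479.1, -42.8, 199.3]
tcp_rot: [-179.9, 0.0, 88.4]
ft_force: [-0.2, 0.1, -1.7]
finger_gap: 56.7
grip_force: 52.7
```

Call:
servo_tool --fingers '[0.05, 0.05, 0.05, 0.05, 0.05, 0.05, 0.05, 0.05, 0.05, 0.05]' --linear '[[-0.018, -0.001, 0], [-0.05, -0.004, 0], [-0.09, -0.007, 0], [-0.135, -0.011, 0], [-0.18, -0.015, 0], [-0.225, -0.018, 0], [-0.27, -0.022, 0], [-0.308, -0.025, 0], [-0.333, -0.027, 0], [-0.345, -0.028, 0]]' --rotation '[[0, 0, 1], [0, 0, 3], [0, 0, 5], [0, 0, 7], [0, 0, 9], [0, 0, 11], [0, 0, 12.5], [0, 0, 14], [0, 0, 14.8], [0, 0, 15.2]]'

```text
time: 41.2
tool_pos: [442.5, -385.6, 199.1]
tcp_rot: [-179.9, -0.0, 73.3]
ft_force: [-0.3, 0.3, -3.0]
finger_gap: 56.8
grip_force: 52.7
```

Call:
servo_tool --fingers '[0.05, 0.05, 0.05, 0.05, 0.05, 0.05, 0.05, 0.05, 0.05, 0.05]' --linear '[[0, 0, 0.01], [0, 0, 0.025], [0, 0, 0.04], [0, 0, 0.055], [0, 0, 0.07], [0, 0, 0.08], [0, 0, 0.09], [0, 0, 0.1], [0, 0, 0.1], [0, 0, 0.1]]' --rotation '[[0, 0, 0], [0, 0, 0], [0, 0, 0], [0, 0, 0], [0, 0, 0], [0, 0, 0], [0, 0, 0], [0, 0, 0], [0, 0, 0], [0, 0, 0]]'

```text
time: 42.2
tool_pos: [443.1, -384.4, 100.3]
tcp_rot: [-180.0, -0.0, 73.4]
ft_force: [0.5, 0.1, -2.9]
finger_gap: 57.2
grip_force: 52.7
```

Call:
servo_tool --fingers '[0.05, 0.05, 0.05, 0.05, 0.05, 0.05, 0.05, 0.05, 0.05, 0.05]' --linear '[[0, 0, 0.008], [0, 0, 0.018], [0, 0, 0.028], [0, 0, 0.036], [0, 0, 0.042], [0, 0, 0.046], [0, 0, 0.048], [0, 0, 0.049], [0, 0, 0.05], [0, 0, 0.05]]' --rotation '[[0, 0, 0], [0, 0, 0], [0, 0, 0], [0, 0, 0], [0, 0, 0], [0, 0, 0], [0, 0, 0], [0, 0, 0], [0, 0, 0], [0, 0, 0]]'

```text
time: 43.2
tool_pos: [443.2, -384.5, 50.5]
tcp_rot: [180.0, 0.0, 73.4]
ft_force: [-0.1, 0.0, -3.0]
finger_gap: 57.1
grip_force: 52.7
```

Call:
servo_tool --fingers '[0.05, 0.05, 0.05, 0.05]' --linear '[[0, 0, 0.0005], [0, 0, 0.001], [0, 0, 0.001], [0, 0, 0.001]]' --rotation '[[0, 0, 0], [0, 0, 0], [0, 0, 0], [0, 0, 0]]'

```text
time: 43.6
tool_pos: [443.3, -384.5, 49.8]
tcp_rot: [180.0, 0.0, 73.4]
ft_force: [-0.5, 0.6, 2.3]
finger_gap: 57.1
grip_force: 53.2
```

Call:
servo_tool --fingers '[0.06, 0.065, 0.07, 0.075, 0.08, 0.085, 0.085, 0.085]' --linear '[[0, 0, 0], [0, 0, 0], [0, 0, 0], [0, 0, 0], [0, 0, 0], [0, 0, 0], [0, 0, 0], [0, 0, 0]]' --rotation '[[0, 0, 0], [0, 0, 0], [0, 0, 0], [0, 0, 0], [0, 0, 0], [0, 0, 0], [0, 0, 0], [0, 0, 0]]'

```text
time: 44.4
tool_pos: [443.1, -384.3, 49.3]
tcp_rot: [-180.0, -0.0, 73.4]
ft_force: [0.6, -1.0, -0.1]
finger_gap: 85.0
grip_force: 0.0
```

Call:
servo_tool --fingers '[0.085, 0.085, 0.085, 0.085, 0.085, 0.085, 0.085, 0.085, 0.085]' --linear '[[0, 0, -0.01], [0, 0, -0.025], [0, 0, -0.045], [0, 0, -0.07], [0, 0, -0.095], [0, 0, -0.12], [0, 0, -0.14], [0, 0, -0.151], [0, 0, -0.151]]' --rotation '[[0, 0, 0], [0, 0, 0], [0, 0, 0], [0, 0, 0], [0, 0, 0], [0, 0, 0], [0, 0, 0], [0, 0, 0], [0, 0, 0]]'

```text
time: 45.3
tool_pos: [444.1, -385.3, 203.5]
tcp_rot: [179.8, 0.1, 73.4]
ft_force: [0.1, 0.1, 0.3]
finger_gap: 84.9
grip_force: 0.0
```

Call:
servo_tool --fingers '[0.085, 0.085, 0.085, 0.085, 0.085, 0.085, 0.085, 0.085, 0.085, 0.085]' --linear '[[0.03, -0.006, 0], [0.07, -0.013, 0], [0.11, -0.02, 0], [0.155, -0.029, 0], [0.2, -0.037, 0], [0.245, -0.045, 0], [0.285, -0.053, 0], [0.32, -0.059, 0], [0.341, -0.063, 0], [0.341, -0.063, 0]]' --rotation '[[0, 0, -1], [0, 0, -3], [0, 0, -5], [0, 0, -7], [0, 0, -9], [0, 0, -11], [0, 0, -13], [0, 0, -14.5], [0, 0, -15.2], [0, 0, -15.2]]'

```text
time: 46.3
tool_pos: [479.7, -36.9, 199.1]
tcp_rot: [-179.9, -0.1, 88.8]
ft_force: [0.3, -0.6, 0.5]
finger_gap: 84.6
grip_force: 0.0
```

Call:
servo_tool --fingers '[0.085, 0.085, 0.085, 0.085, 0.085, 0.085, 0.085, 0.085]' --linear '[[0.03, 0, 0], [0.07, 0, 0], [0.11, 0, 0], [0.15, 0, 0], [0.19, 0, 0], [0.22, 0, 0], [0.22, 0, 0], [0.22, 0, 0]]' --rotation '[[0, 0, 0], [0, 0, 0], [0, 0, 0], [0, 0, 0], [0, 0, 0], [0, 0, 0], [0, 0, 0], [0, 0, 0]]'

```text
time: 47.1
tool_pos: [485.4, 179.9, 199.4]
tcp_rot: [-179.9, 0.1, 88.6]
ft_force: [0.1, -0.1, 0.4]
finger_gap: 85.0
grip_force: 0.0
```

```bash
python3 - <<'E'
from h import *
s=cam("top");t=cam("scene")
c0=np.array([477,-272.]);a=np.radians(73.4);yv=np.array([np.cos(a),np.sin(a)]);xv=np.array([np.sin(a),-np.cos(a)])
for c in H:
    for n,q in (("scene",t),("top",s)):
        for i in lids(q,c):
            d=i[1]-c0
            if abs(d@xv)<60 and abs(d@yv)<170: print(c,n,"x %.1f y %.1f"%(d@xv,d@yv),i[0],i[2])
a=cv2.resize(s["frame"][180:300,310:490,::-1],(400,267),interpolation=2)
b=cv2.resize(t["frame"][170:310,85:265,::-1],(400,311),interpolation=2)
c=np.zeros((311,800,3),np.uint8);c[:267,:400]=a;c[:,400:]=b
cv2.imwrite("pics/p4.png",c)
E
```

```text
yellow top x 0.5 y -113.6 398 50.0
blue scene x 2.3 y 39.6 333 47.6
blue top x -1.2 y 44.5 311 46.8
green top x -2.5 y 122.9 261 42.7
red scene x -0.1 y -43.4 418 51.0
red top x -0.1 y -38.4 410 51.4
```

View pics/p4.png

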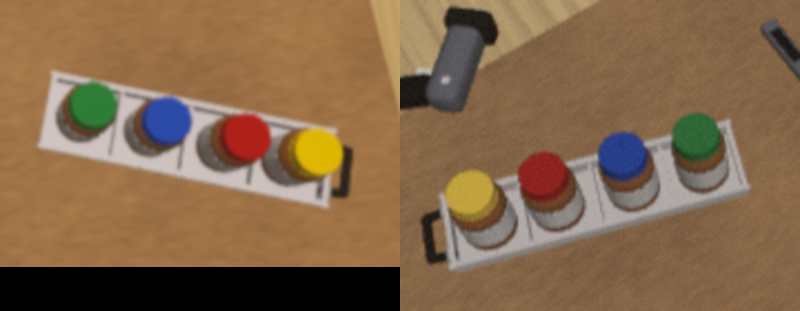

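From the handle outward the order is yellow, red, blue, green. All four are upright and within about 4 mm of their pocket centres. Handing in.

```bash
python3 -c "
from bench import r
print(r.hand_in())"
```

```text
the job is handed in; nothing more can be done
None
```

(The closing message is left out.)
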